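Free the ratchet pawl and lower the closing-press arm onto the sample vessel

ROBOT

A 6-joint arm with a two-finger parallel gripper is mounted at the origin on the work surface. World frame = base frame: x ahead of the robot, y to its left, z up, the work surface at z = 0. Lengths are in m, angles in rad, forces in N, time in s.
With the tool pointing down it reaches from about 0.325 to 0.925 m from the base axis. Payload 3.1 kg.
Tool frame: the origin (TCP) lies midway between the tips of the shut fingers; the grasp point (between the pads) lies 19 mm behind it; z points along the fingers, y is the direction in which the jaws open and shut (so a half turn about z gives the same grasp; the last joint's range is limited). The gripper opens to 85 mm and grips with 20 to 120 N. Pads are 22 mm wide; open, the fingers measure 114 mm over their backs; the gripper's body (76 mm by 85 mm) begins 54 mm behind the grasp point. The pads swing forward as they close: fully open they stand 13 mm farther back than shut.
Start: joints at [-1.212, 0.217, 1.613, -0, 1.311, -0.112], TCP at [0.284, -0.557, 0.231] pointing down, gripper open.
Joint ranges: [-2.75, 2.75], [-0.78, 2.1], [0.31, 2.55], [-1.13, 4.27], [0.13, 2.63], [-2.58, 2.58]. Speed limits (rad/s): [2.79, 2.79, 3.14, 3.14, 3.14, 3.14].

INTERFACE

Orientations are given as a rotation vector (axis times angle).
In Python, from rig import robot gives the robot as it stands.
- The arm moves only by the tool send_rows, never from a script. Its argument "series" is a list of rows, each an object of numbers: "claw": the closure, from 0 (fully open) to 1 (shut); "dx", "dy", "dz": the shift along the world's x, y, z in m; "spin": the turn about the world's z in rad. In form: [{"claw": .., "dx": .., "dy": .., "dz": .., "spin": ..}, ...]. A call has 1 to 20 rows; each row is the pose to reach, as a shift and turn from the pose commanded when the call began; what a row does not reach only later rows make up. A row lasts 1/12 s, in which the tool goes at most 41.7 mm and 7.16 degrees, less where a joint would pass 70% of its speed; a pose out of reach is approached as far as the arm can. A call with a gripper value outside its range is refused whole. The fingers move at their own pace and stop on an object; "force" is the grip in N (left out, the last holds). Time passes only in rows, so rows that repeat a pose let the fingers close. It gives the time, the measured TCP pose, the force and the opening at its end, in the units of the state.
- robot.state(): the state, without advancing time (a new reading comes with each control period).
- robot.camera(name): name is "scene" or "side" or "wrist"; returns a dict with "frame" (400x640x3 uint8, blue, green, red), "range_z" (400x640 float32, m along the optical axis (not along the pixel's ray), 0 where there is no reading), "intrinsics" (3x3 intrinsics, pixels), "R" (3x3) and "t" (3): a world point X has camera coordinates R X + t. Camera axes: x right, y down, z forward; pixel columns grow to the right and rows downward; lengths in m; the calibration is good to about 2 mm. A picture is of the moment at which its call begins.
- robot.sign_off(): hands the job in, once; it reports no verdict.
The state is a dict: "t": time; "qpos": joint angles; "dq": joint speeds; "effort": joint torques, N m; "tool_pos": TCP position; "eef_rot": TCP orientation; "force": force on the tool from outside, world axes, zero at the start; "wrist_torque": the same for the moment, N m; "grip_width": finger opening in m.
Only numpy, scipy, OpenCV 4.12 (cv2) and the standard library are available. Lean on these libraries where they do the work, as an engineer would, in place of code of your own. Each camera call takes 0.05 s, during which the arm holds its last target. There are 200 camera calls.

TASK

Close the sample vessel in the blue bench press: press the red pawl tab down until the ratchet pawl snaps over and stays free, and only then push the press arm down by its yellow grip bar, without slamming it, until its white pad sits on the vessel's lid. Do it all by pressing and pushing: never raise the arm, leave the vessel standing in its seat, and leave the glassware and bottles around the press as they stand.

Things in the scene. Friction and masses are not known exactly. Their poses are not given: they have to be found in the camera images.
- press: Blue bench press, fixed. Base plate 20 mm thick spans x -140 to +160 mm, y -55 to +55 mm; origin on the work surface below the arm's hinge. Its x axis is the direction in which the arm points seen from above, y is along the arm's hinge axis, z up. Two blue cheek plates (outer faces y = +-30 mm) rise to z = 115 mm for x -62 to +28 mm and to z = 185 mm for x -22 to +28 mm.
- lever_hinge (a point): Point on the arm's hinge axis, midway between the cheeks, 165 mm above the work surface, straight above the press's origin. The hinge axis runs along the press's y.
- press_arm (a joint): Arm's hinge angle, rad: 0 = fully raised (0.96 rad above level), growing as it comes down; 0.96 = level, pad on the lid. Starts at 0.08 to 0.50. Stiff hinge: stays where left; pushing down at the bar takes about 4 to 11 N. Pawl engaged: the ratchet stops it within about 0.2 rad (springy by a few hundredths of a rad, holds well over 25 N). Pawl free: it moves all the way.
- grip_bar (a point): Centre of the yellow rubber-coated grip bar at the arm's free end: a round bar 24 mm thick and 90 mm long, parallel to the hinge axis, 200 mm from the hinge axis; it moves on that arc. It starts 250 to 320 mm high and is 165 mm high with the arm level. Push on it from above (the top of the bar is 12 mm above this point). The bare steel beam (20 mm wide, 18 mm high) runs from hinge to bar.
- pawl (a joint): Angle of the ratchet pawl, rad: 0 = fully in the teeth, 0.4 = fully free (its stop); growing as the red tab is pressed down. Over-centre spring: below 0.2 it springs back into the teeth, past 0.2 it snaps over to 0.4 by itself and stays there. Starts engaged, between 0 and about 0.13 depending on where it rides on the teeth.
- pawl_tab (a point): Centre of the top face of the red pawl tab, a pad 34 mm (along press x) x 36 x 8 mm, at press x = -117 mm, y = 0, 115 to 125 mm above the work surface. Press it down with a fingertip: about 3 to 5 N (more if the arm was first pushed hard onto the teeth). It turns about a pin 77 mm nearer the hinge and 20 mm lower; snaps over 16 mm below its 125 mm height, stop at about 31 mm below.
- vessel: White plastic sample vessel with grey lid, 63 mm in diameter, 115 mm high, loose, standing in the ring seat of the press (14 mm deep) below the arm's pad, 105 mm from the hinge along the press's x. Origin: centre of its underside, 20 mm above the work surface; z up. Only the arm's white pad (48 mm across, on the beam's underside, 105 mm from the hinge) shall press on it.
- flask: Bystander: amber volumetric flask, 72 mm in diameter at the bulb, 156 mm high, loose. Origin: centre of its underside, z up.
- reagent: Bystander: white reagent bottle with black cap, 60 mm in diameter, 135 mm high, loose. Origin: centre of its underside, z up.
- jar: Bystander: small clear jar with red cap, 52 mm in diameter, 65 mm high, loose. Origin: centre of its underside, z up.
- beaker: Bystander: glass beaker, 66 mm in diameter, 85 mm high, loose. Origin: centre of its underside, z up.
There are look-alikes about, which are no part of the job. Leave any green or turquoise look-alike of the vessel alone.

How it is judged:
By the outcome, as a careful person would: the job done as asked, in the order asked, and still so for the second after the job is handed in, with the robot touching nothing.
It also fails if it takes over 48 s, if anything falls off the work surface, if the arm or the gripper's body presses on something with over 40 N, if the wrist force passes 120 N, or if a joint passes its speed limit or range.

## Working session

There is one attempt and no reset: what is moved stays moved. The work goes in short steps, Python scripts to look and compute and a tool call to move; the robot and the scene stay as the last step left them, time stands still between calls to the robot, and variables do not carry over. Pictures are saved under pics/ and viewed, about 8 in all and at most 12, crops included, and the job is handed in when it is done.

Besides the shell and the picture viewer there is one more tool, called after "Request:" as name([rows], argument=value, ...), one row to a line, values as JSON. send_rows: Moves the arm, as the interface text tells. Its arguments: {"type":"object","properties":{"series":{"type":"array"},"force":{"type":"number"}},"required":["series"]}

```bash
mkdir -p pics; cat > h.py <<'E'
import numpy as np, cv2
from rig import robot
def cam(n):
    c=robot.camera(n); K,R,t=[np.array(c[k]) for k in("intrinsics","R","t")]
    z=c["range_z"]; v,u=np.mgrid[:z.shape[0],:z.shape[1]]
    P=np.stack([(u-K[0,2])/K[0,0]*z,(v-K[1,2])/K[1,1]*z,z],-1)
    W=(P-t)@R; W[z==0]=np.nan
    return c["frame"],W,K,R,t
def blobs(img,W,lo,hi,mn=40):
    m=cv2.inRange(cv2.cvtColor(img,cv2.COLOR_BGR2HSV),np.array(lo),np.array(hi))
    n,L,s,c=cv2.connectedComponentsWithStats(m)
    return [(s[i].tolist(),c[i].round().tolist(),W[L==i]) for i in range(1,n) if s[i,4]>=mn]
E
python3 - <<'E'
from h import *
for n in("scene","side"):
    f,W,K,R,t=cam(n); cv2.imwrite(f"pics/{n}0.png",f)
    for nm,lo,hi in(("red",(0,120,70),(8,255,255)),("red2",(172,120,70),(180,255,255)),("yel",(20,120,90),(35,255,255)),("blue",(100,110,50),(125,255,255))):
        for s,c,P in blobs(f,W,lo,hi):
            print(n,nm,s,c,np.nanmedian(P,0).round(3),np.nanpercentile(P,2,axis=0).round(3),np.nanpercentile(P,98,axis=0).round(3))
s=robot.state();print(s)
E
```

```text
scene red [0, 0, 110, 103, 5213] [35.0, 35.0] [ 0.295 -0.457  0.57 ] [ 0.21  -0.551  0.44 ] [ 0.326 -0.333  0.607]
scene red [229, 0, 79, 148, 5462] [260.0, 80.0] [ 0.084 -0.011  0.3  ] [-0.014 -0.081  0.011] [0.246 0.104 0.552]
scene red [606, 165, 21, 22, 289] [616.0, 176.0] [0.626 0.89  0.164] [ 0.175  0.824 -0.391] [0.649 1.644 0.217]
scene red [231, 214, 16, 15, 175] [238.0, 220.0] [ 0.496 -0.131  0.12 ] [ 0.378 -0.157 -0.002] [ 0.518 -0.113  0.124]
scene red [200, 237, 20, 19, 282] [209.0, 246.0] [ 0.52  -0.216  0.064] [ 0.445 -0.25  -0.003] [ 0.543 -0.196  0.068]
scene yel [43, 55, 19, 5, 73] [51.0, 57.0] [-0.395 -0.707  0.155] [-0.553 -0.791  0.078] [-0.384 -0.676  0.161]
scene yel [339, 153, 15, 36, 401] [346.0, 171.0] [0.547 0.137 0.3  ] [ 0.197  0.12  -0.003] [0.596 0.264 0.306]
scene blue [79, 0, 106, 47, 1502] [140.0, 23.0] [-0.661 -0.376  0.109] [-0.779 -0.651  0.042] [-0.651 -0.243  0.219]
scene blue [507, 94, 30, 13, 203] [522.0, 100.0] [0.15  0.926 0.082] [0.125 0.876 0.078] [0.176 0.979 0.086]
scene blue [234, 210, 111, 54, 3250] [281.0, 243.0] [ 0.548 -0.03   0.021
[... 1013 characters left out ...]
1 0.022] [ 0.45  -0.141  0.004] [0.584 0.147 0.181]
{'t': 0.1, 'qpos': array([-1.21219989e+00,  2.17705421e-01,  1.61477520e+00,  1.37548958e-05,
        1.31132867e+00, -1.12191341e-01]), 'dq': array([-0.00204973, -0.00319236, -0.00362169,  0.00026489,  0.00059571,
        0.00016864]), 'effort': array([-4.50071857e-04, -3.98072004e+01, -3.04969954e+01, -1.73933795e-04,
        4.15956179e-03,  1.13592856e-05]), 'tool_pos': array([ 0.28325921, -0.55629411,  0.23008151]), 'eef_rot': array([-3.05281607e+00, -7.32182323e-01,  4.06887800e-04]), 'force': array([ 0.06874442, -0.07378313, -0.14220376]), 'wrist_torque': array([0.02531045, 0.01745029, 0.00608325]), 'grip_width': 0.08526637617315128}
```

View pics/scene0.png

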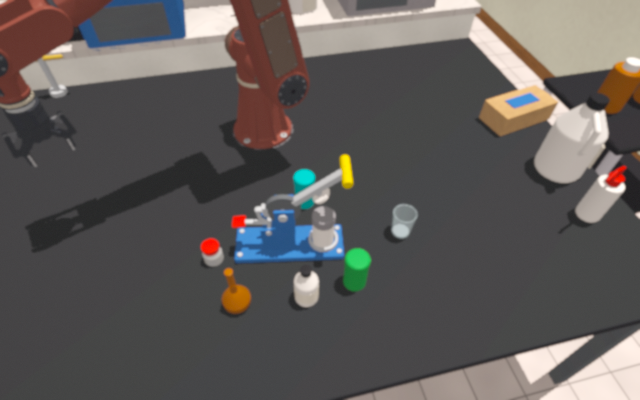

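View pics/side0.png

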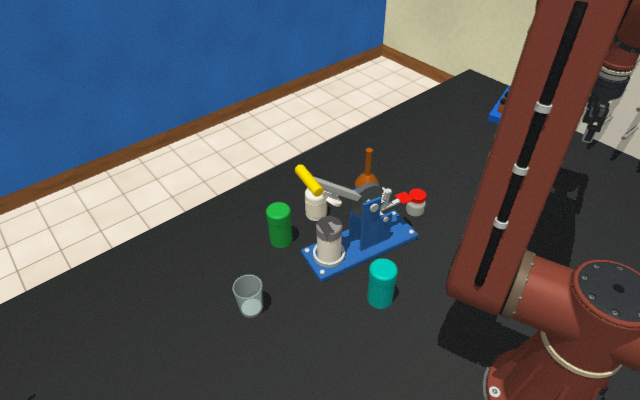

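The scene view shows one press. The red tab at (238,220) is at z≈0.12, while the red jar cap at (209,246) is at z≈0.065, so the first one is the tab. The yellow bar is at (346,171). The vessel stands under the arm, and the green (357,270) and turquoise (304,188) cans are look-alikes. Next I'll get the press frame.

```bash
python3 - <<'E'
from h import *
B=[];T=[];Y=[]
for n in("scene","side"):
    f,W,K,R,t=cam(n)
    def sel(lo,hi,z0,z1):
        P=np.vstack([b[2] for b in blobs(f,W,lo,hi,20)]);x=P[:,0];y=P[:,1]
        return P[(x>.3)&(x<.75)&(abs(y)<.3)&(P[:,2]>z0)&(P[:,2]<z1)]
    b=sel((100,110,50),(125,255,255),.014,.026);B.append(b)
    tt=np.vstack([sel((0,110,70),(8,255,255),.1,.14),sel((172,110,70),(180,255,255),.1,.14)]);y=sel((18,110,80),(36,255,255),.22,.34);T.append(tt);Y.append(y)
    for nm,p in(("tab",tt),("bar",y)): print(n,nm,len(p),p.mean(0).round(4),p.min(0).round(3),p.max(0).round(3))
    r=cv2.minAreaRect(b[:,:2].astype(np.float32));print(n,"base",np.round(r[0],4),np.round(r[1],4),r[2])
    if n=="scene":
        cv2.imwrite("pics/crop.png",cv2.resize(f[140:320,180:430],None,fx=3,fy=3,interpolation=cv2.INTER_CUBIC))
    S=W[(W[...,0]>.3)&(W[...,0]<.75)&(abs(W[...,1])<.3)]; 
    m=(S[:,2]>.08)&(S[:,2]<.33)
    print("hi pts",m.sum())
r=cv2.minAreaRect(np.vstack(B)[:,:2].astype(np.float32));print("base both",r)
y=np.vstack(Y);d=np.linalg.svd(y-y.mean(0),full_matrices=False)[2][0];print("bar dir",d)
E
```

```text
Traceback (most recent call last):
ValueError: need at least one array to concatenate
```

```bash
cat > m.py <<'E'
from h import *
import sys
B=[];T=[];Y=[]
for n in("scene","side"):
    f,W,K,R,t=cam(n)
    def sel(lo,hi,z0,z1):
        P=np.vstack([np.zeros((0,3))]+[b[2] for b in blobs(f,W,lo,hi,10)]);x=P[:,0];y=P[:,1]
        return P[(x>.3)&(x<.75)&(abs(y)<.3)&(P[:,2]>z0)&(P[:,2]<z1)]
    b=sel((100,110,50),(125,255,255),.014,.026);B.append(b)
    tt=sel((0,110,70),(8,255,255),.075,.14);y=sel((18,110,80),(36,255,255),.14,.34);T.append(tt);Y.append(y)
    for nm,p in(("tab",tt),("bar",y)):
        if len(p): print(n,nm,len(p),p.mean(0).round(4),p.min(0).round(3),p.max(0).round(3))
    if len(b):
        r=cv2.minAreaRect(b[:,:2].astype(np.float32));print(n,"base",np.round(r[0],4),np.round(r[1],4),r[2])
    if n==sys.argv[1]:
        u,v=(180,140) if n=="scene" else (220,120)
        cv2.imwrite(sys.argv[2],cv2.resize(f[v:v+180,u:u+250],None,fx=3,fy=3,interpolation=cv2.INTER_CUBIC))
r=cv2.minAreaRect(np.vstack(B)[:,:2].astype(np.float32));print("base both",r)
y=np.vstack(Y);print("bar dir",np.linalg.svd(y-y.mean(0),full_matrices=False)[2][0])
E
python3 m.py scene pics/crop.png
```

```text
scene tab 137 [ 0.5008 -0.1306  0.1206] [ 0.483 -0.148  0.112] [ 0.519 -0.113  0.125]
scene bar 335 [0.5653 0.1164 0.2917] [ 0.508 -0.172  0.154] [0.676 0.155 0.308]
scene base [ 0.5246 -0.0054] [0.2999 0.1128] 79.02608489990234
side tab 131 [ 0.4972 -0.1251  0.1207] [ 0.48  -0.146  0.114] [ 0.519 -0.107  0.127]
side bar 396 [0.5437 0.1443 0.3003] [0.504 0.116 0.271] [0.596 0.16  0.307]
side base [ 0.5227 -0.0007] [0.3011 0.1137] 79.2076644897461
base both ((0.5236862301826477, -0.002733573317527771), (0.304807186126709, 0.11639475077390671), 79.2076644897461)
bar dir [ 0.43285648 -0.82144556 -0.37129835]
```

View pics/crop.png

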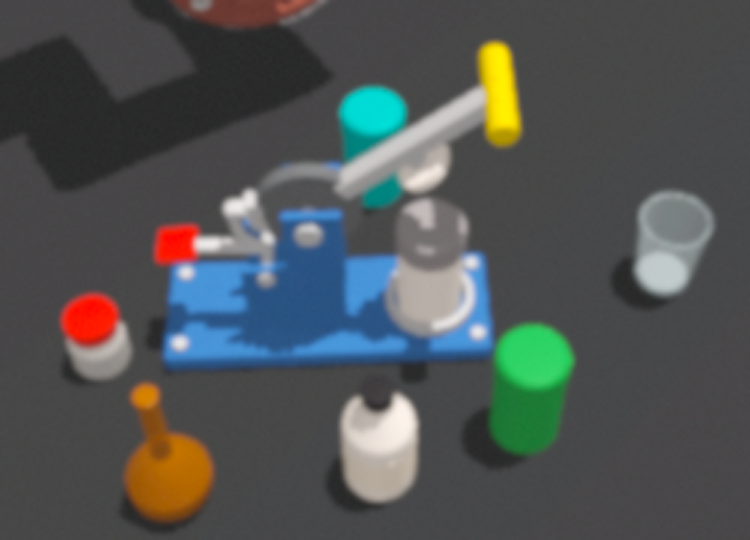

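The tab is at (0.499,-0.128), z≈0.120. The press x axis is at about 79.2° and the origin at (0.522,-0.013). The bar centre is at (0.548,0.140), z≈0.294. Fingers shut, I'll move above the tab.

Request:
send_rows([
  {"claw": 1,"dx": 0.01,"dy": 0.02,"dz": 0.005,"spin": 0.08},
  {"claw": 1,"dx": 0.025,"dy": 0.05,"dz": 0.01,"spin": 0.16},
  {"claw": 1,"dx": 0.04,"dy": 0.08,"dz": 0.01,"spin": 0.24},
  {"claw": 1,"dx": 0.055,"dy": 0.11,"dz": 0.01,"spin": 0.32},
  {"claw": 1,"dx": 0.07,"dy": 0.14,"dz": 0.01,"spin": 0.4},
  {"claw": 1,"dx": 0.085,"dy": 0.17,"dz": 0.01,"spin": 0.48},
  {"claw": 1,"dx": 0.1,"dy": 0.2,"dz": 0.01,"spin": 0.56},
  {"claw": 1,"dx": 0.115,"dy": 0.23,"dz": 0.01,"spin": 0.64},
  {"claw": 1,"dx": 0.13,"dy": 0.26,"dz": 0.01,"spin": 0.72},
  {"claw": 1,"dx": 0.145,"dy": 0.29,"dz": 0.01,"spin": 0.8},
  {"claw": 1,"dx": 0.16,"dy": 0.32,"dz": 0.01,"spin": 0.88},
  {"claw": 1,"dx": 0.175,"dy": 0.35,"dz": 0.01,"spin": 0.91},
  {"claw": 1,"dx": 0.19,"dy": 0.38,"dz": 0,"spin": 0.91},
  {"claw": 1,"dx": 0.205,"dy": 0.41,"dz": -0.01,"spin": 0.91},
  {"claw": 1,"dx": 0.214,"dy": 0.426,"dz": -0.02,"spin": 0.91},
  {"claw": 1,"dx": 0.214,"dy": 0.426,"dz": -0.04,"spin": 0.91},
  {"claw": 1,"dx": 0.214,"dy": 0.426,"dz": -0.06,"spin": 0.91},
  {"claw": 1,"dx": 0.214,"dy": 0.426,"dz": -0.07,"spin": 0.91},
  {"claw": 1,"dx": 0.214,"dy": 0.426,"dz": -0.07,"spin": 0.91},
  {"claw": 1,"dx": 0.214,"dy": 0.426,"dz": -0.07,"spin": 0.91},
])

```text
t: 1.92
tool_pos: [0.4971, -0.1311, 0.1609]
eef_rot: [-2.422, -1.999, 0.001]
force: [0.9, 0.5, 0.0]
grip_width: -0.0003
```

```bash
python3 m.py side pics/c2.png; python3 -c "
from h import *
s=robot.state();print(s['tool_pos'],s['eef_rot'],s['force'],s['grip_width'],s['qpos'])"
```

```text
scene tab 135 [ 0.5008 -0.1307  0.1206] [ 0.479 -0.148  0.111] [ 0.517 -0.113  0.125]
scene bar 333 [0.564  0.1199 0.2933] [ 0.506 -0.172  0.153] [0.676 0.155 0.308]
scene base [ 0.5244 -0.0054] [0.2999 0.1131] 79.24359893798828
side tab 132 [ 0.4972 -0.125   0.1208] [ 0.479 -0.143  0.112] [ 0.518 -0.108  0.127]
side bar 396 [0.5437 0.1443 0.3004] [0.504 0.116 0.271] [0.596 0.16  0.309]
side base [ 5.224e-01 -3.000e-04] [0.3025 0.1123] 79.42700958251953
base both ((0.5239497423171997, -0.002391338348388672), (0.3056506812572479, 0.11530616134405136), 79.1976318359375)
bar dir [ 0.4581875  -0.81127295 -0.36318097]
[ 0.49835583 -0.13172573  0.16261325] [2.42124992e+00 1.99864877e+00 1.64103001e-03] [0.17343495 0.00528984 1.2011733 ] 6.996335491643777e-05 [-3.94624272e-01  5.38266855e-02  1.93213872e+00 -1.03085426e-05
  1.15337177e+00 -2.03973027e-01]
```

View pics/c2.png

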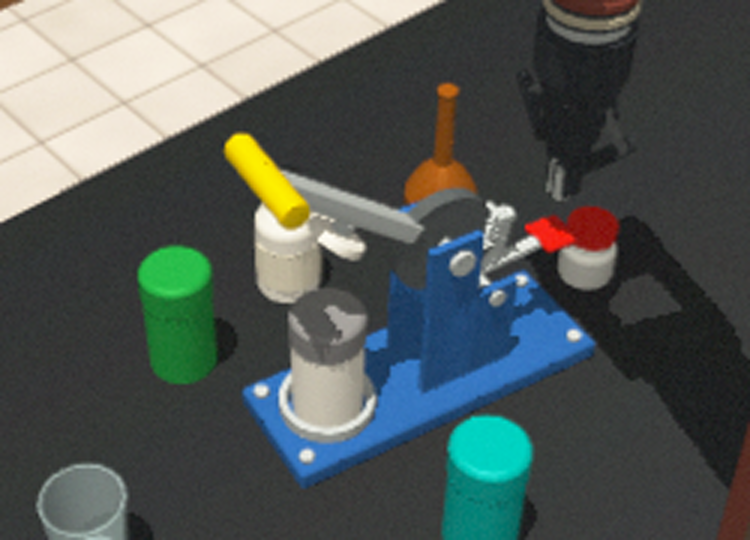

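The side view shows the shut fingertips at about (558,190), directly above the red tab at (550,233). I'll press down slowly.

Request:
send_rows([
  {"claw": 1,"dz": -0.01},
  {"claw": 1,"dz": -0.02},
  {"claw": 1,"dz": -0.03},
  {"claw": 1,"dz": -0.036},
  {"claw": 1,"dz": -0.039},
  {"claw": 1,"dz": -0.042},
  {"claw": 1,"dz": -0.044},
  {"claw": 1,"dz": -0.046},
  {"claw": 1,"dz": -0.048},
  {"claw": 1,"dz": -0.05},
  {"claw": 1,"dz": -0.05},
])

```text
schema error: expected keys claw, dx, dy, dz, spin
```

Request:
send_rows([
  {"claw": 1,"dz": -0.002},
  {"claw": 1,"dz": -0.004},
  {"claw": 1,"dz": -0.006},
  {"claw": 1,"dz": -0.008},
  {"claw": 1,"dz": -0.009},
  {"claw": 1,"dz": -0.01},
  {"claw": 1,"dz": -0.01},
])

```text
schema error: expected keys claw, dx, dy, dz, spin
```

Request:
send_rows([
  {"claw": 1,"dx": 0,"dy": 0,"spin": 0,"dz": -0.01},
  {"claw": 1,"dx": 0,"dy": 0,"spin": 0,"dz": -0.02},
  {"claw": 1,"dx": 0,"dy": 0,"spin": 0,"dz": -0.03},
  {"claw": 1,"dx": 0,"dy": 0,"spin": 0,"dz": -0.036},
  {"claw": 1,"dx": 0,"dy": 0,"spin": 0,"dz": -0.039},
  {"claw": 1,"dx": 0,"dy": 0,"spin": 0,"dz": -0.042},
  {"claw": 1,"dx": 0,"dy": 0,"spin": 0,"dz": -0.045},
  {"claw": 1,"dx": 0,"dy": 0,"spin": 0,"dz": -0.048},
  {"claw": 1,"dx": 0,"dy": 0,"spin": 0,"dz": -0.05},
  {"claw": 1,"dx": 0,"dy": 0,"spin": 0,"dz": -0.05},
])

```text
t: 2.85
tool_pos: [0.4976, -0.1308, 0.1107]
eef_rot: [-2.422, -2.0, -0.001]
force: [0.3, -0.7, -0.4]
grip_width: -0.0003
```

Request:
send_rows([
  {"claw": 1,"dx": 0,"dy": 0,"spin": 0,"dz": -0.002},
  {"claw": 1,"dx": 0,"dy": 0,"spin": 0,"dz": -0.004},
  {"claw": 1,"dx": 0,"dy": 0,"spin": 0,"dz": -0.006},
  {"claw": 1,"dx": 0,"dy": 0,"spin": 0,"dz": -0.008},
  {"claw": 1,"dx": 0,"dy": 0,"spin": 0,"dz": -0.01},
  {"claw": 1,"dx": 0,"dy": 0,"spin": 0,"dz": -0.01},
])

```text
t: 3.35
tool_pos: [0.4971, -0.1308, 0.1007]
eef_rot: [-2.421, -2.0, 0.001]
force: [0.1, -0.6, -0.0]
grip_width: 0.0004
```

No force is left at z=0.10, so either the pawl has snapped over or I missed the tab. I'll raise and look.

Request:
send_rows([
  {"claw": 1,"dx": 0,"dy": 0,"spin": 0,"dz": 0.02},
  {"claw": 1,"dx": 0,"dy": 0,"spin": 0,"dz": 0.05},
  {"claw": 1,"dx": 0,"dy": 0,"spin": 0,"dz": 0.08},
  {"claw": 1,"dx": 0,"dy": 0,"spin": 0,"dz": 0.11},
  {"claw": 1,"dx": 0,"dy": 0,"spin": 0,"dz": 0.14},
  {"claw": 1,"dx": 0,"dy": 0,"spin": 0,"dz": 0.17},
  {"claw": 1,"dx": 0,"dy": 0,"spin": 0,"dz": 0.2},
  {"claw": 1,"dx": 0,"dy": 0,"spin": 0,"dz": 0.23},
  {"claw": 1,"dx": 0,"dy": 0,"spin": 0,"dz": 0.24},
  {"claw": 1,"dx": 0,"dy": 0,"spin": 0,"dz": 0.24},
])

```text
t: 4.18
tool_pos: [0.4993, -0.1317, 0.3454]
eef_rot: [2.417, 1.996, 0.006]
force: [0.4, -0.0, 0.5]
grip_width: 0.0001
```

```bash
python3 m.py side pics/c3.png
```

```text
scene tab 108 [ 0.4992 -0.1301  0.0937] [ 0.482 -0.148  0.083] [ 0.516 -0.113  0.101]
scene bar 335 [0.5655 0.1165 0.2916] [ 0.505 -0.172  0.153] [0.676 0.154 0.307]
scene base [ 0.5245 -0.0051] [0.2991 0.1127] 79.32030487060547
side tab 102 [ 0.497  -0.1232  0.0947] [ 0.478 -0.141  0.085] [ 0.518 -0.108  0.102]
side bar 397 [0.5436 0.1442 0.3003] [0.504 0.116 0.272] [0.596 0.16  0.307]
side base [ 0.5229 -0.001 ] [0.3009 0.1139] 79.62982177734375
base both ((0.5234964489936829, -0.002636343240737915), (0.3039916157722473, 0.11593632400035858), 79.5481185913086)
bar dir [ 0.43282536 -0.82132696 -0.37159686]
```

View pics/c3.png

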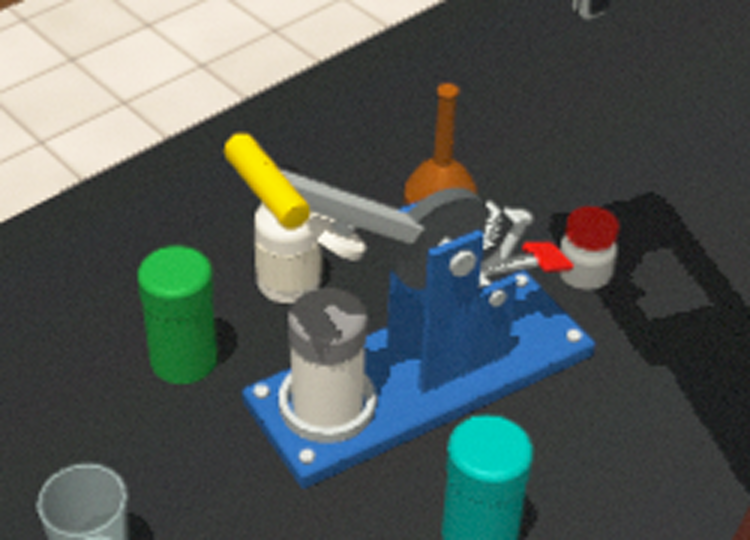

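The tab's top is now at z≈0.094, its stop, so the pawl is free and stays there with nothing touching it. The arm, vessel and bystanders haven't moved. Next I'll go above the bar.

Request:
send_rows([
  {"claw": 1,"dx": 0.004,"dy": 0.02,"dz": 0,"spin": 0},
  {"claw": 1,"dx": 0.009,"dy": 0.045,"dz": 0,"spin": 0},
  {"claw": 1,"dx": 0.014,"dy": 0.07,"dz": 0,"spin": 0},
  {"claw": 1,"dx": 0.019,"dy": 0.095,"dz": 0,"spin": 0},
  {"claw": 1,"dx": 0.024,"dy": 0.12,"dz": 0,"spin": 0},
  {"claw": 1,"dx": 0.029,"dy": 0.145,"dz": 0,"spin": 0},
  {"claw": 1,"dx": 0.034,"dy": 0.17,"dz": 0,"spin": 0},
  {"claw": 1,"dx": 0.039,"dy": 0.195,"dz": 0,"spin": 0},
  {"claw": 1,"dx": 0.044,"dy": 0.22,"dz": 0,"spin": 0},
  {"claw": 1,"dx": 0.049,"dy": 0.245,"dz": 0,"spin": 0},
  {"claw": 1,"dx": 0.052,"dy": 0.262,"dz": 0,"spin": 0},
  {"claw": 1,"dx": 0.053,"dy": 0.27,"dz": 0,"spin": 0},
  {"claw": 1,"dx": 0.053,"dy": 0.27,"dz": 0,"spin": 0},
  {"claw": 1,"dx": 0.053,"dy": 0.27,"dz": 0,"spin": 0},
])

```text
t: 5.45
tool_pos: [0.5497, 0.1386, 0.3392]
eef_rot: [-2.421, -2.001, 0.006]
force: [-0.4, 0.2, -0.1]
grip_width: -0.0
```

```bash
python3 m.py scene pics/c4.png|grep -E "tab|bar"
```

```text
scene tab 108 [ 0.4995 -0.13    0.0938] [ 0.483 -0.147  0.085] [ 0.516 -0.113  0.102]
scene bar 312 [0.5672 0.1191 0.2936] [ 0.508 -0.172  0.154] [0.674 0.153 0.339]
side tab 105 [ 0.4968 -0.1232  0.0946] [ 0.48  -0.145  0.082] [ 0.52  -0.108  0.103]
side bar 398 [0.5437 0.1442 0.3002] [0.504 0.116 0.271] [0.596 0.159 0.307]
bar dir [ 0.45841821 -0.81208889 -0.36106007]
```

View pics/c4.png

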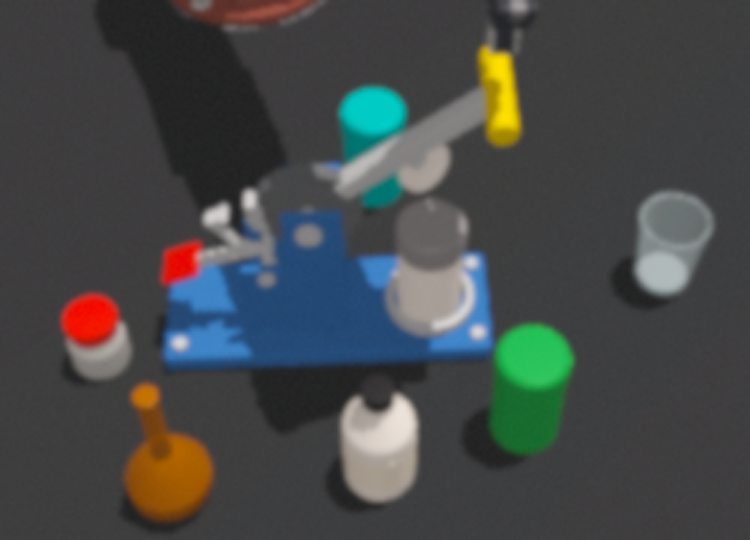

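The fingers hover above the bar's middle at about (500,45), with the tab still down at (180,262). I'll lower onto the bar and follow its arc slowly.

Request:
send_rows([
  {"claw": 1,"dx": 0,"dy": 0,"dz": -0.01,"spin": 0},
  {"claw": 1,"dx": 0,"dy": 0,"dz": -0.02,"spin": 0},
  {"claw": 1,"dx": 0,"dy": 0,"dz": -0.027,"spin": 0},
  {"claw": 1,"dx": 0,"dy": 0,"dz": -0.03,"spin": 0},
  {"claw": 1,"dx": 0,"dy": 0,"dz": -0.032,"spin": 0},
  {"claw": 1,"dx": 0,"dy": 0,"dz": -0.034,"spin": 0},
  {"claw": 1,"dx": 0,"dy": 0.002,"dz": -0.036,"spin": 0},
  {"claw": 1,"dx": 0,"dy": 0.003,"dz": -0.038,"spin": 0},
  {"claw": 1,"dx": 0.001,"dy": 0.005,"dz": -0.04,"spin": 0},
  {"claw": 1,"dx": 0.001,"dy": 0.006,"dz": -0.042,"spin": 0},
  {"claw": 1,"dx": 0.002,"dy": 0.008,"dz": -0.044,"spin": 0},
  {"claw": 1,"dx": 0.002,"dy": 0.01,"dz": -0.047,"spin": 0},
  {"claw": 1,"dx": 0.002,"dy": 0.013,"dz": -0.051,"spin": 0},
  {"claw": 1,"dx": 0.003,"dy": 0.015,"dz": -0.054,"spin": 0},
  {"claw": 1,"dx": 0.003,"dy": 0.017,"dz": -0.057,"spin": 0},
  {"claw": 1,"dx": 0.003,"dy": 0.019,"dz": -0.06,"spin": 0},
  {"claw": 1,"dx": 0.004,"dy": 0.021,"dz": -0.064,"spin": 0},
  {"claw": 1,"dx": 0.004,"dy": 0.023,"dz": -0.068,"spin": 0},
])

```text
t: 7.05
tool_pos: [0.5557, 0.1641, 0.2745]
eef_rot: [-2.421, -2.0, -0.009]
force: [-0.3, 4.9, 6.8]
grip_width: 0.0002
```

Request:
send_rows([
  {"claw": 1,"dx": 0,"dy": 0.003,"dz": -0.003,"spin": 0},
  {"claw": 1,"dx": 0.001,"dy": 0.006,"dz": -0.006,"spin": 0},
  {"claw": 1,"dx": 0.001,"dy": 0.008,"dz": -0.009,"spin": 0},
  {"claw": 1,"dx": 0.002,"dy": 0.009,"dz": -0.012,"spin": 0},
  {"claw": 1,"dx": 0.002,"dy": 0.01,"dz": -0.015,"spin": 0},
  {"claw": 1,"dx": 0.002,"dy": 0.012,"dz": -0.018,"spin": 0},
  {"claw": 1,"dx": 0.002,"dy": 0.013,"dz": -0.021,"spin": 0},
  {"claw": 1,"dx": 0.003,"dy": 0.014,"dz": -0.024,"spin": 0},
  {"claw": 1,"dx": 0.003,"dy": 0.015,"dz": -0.027,"spin": 0},
  {"claw": 1,"dx": 0.003,"dy": 0.016,"dz": -0.03,"spin": 0},
  {"claw": 1,"dx": 0.003,"dy": 0.017,"dz": -0.033,"spin": 0},
  {"claw": 1,"dx": 0.004,"dy": 0.018,"dz": -0.036,"spin": 0},
  {"claw": 1,"dx": 0.004,"dy": 0.019,"dz": -0.039,"spin": 0},
  {"claw": 1,"dx": 0.004,"dy": 0.02,"dz": -0.042,"spin": 0},
  {"claw": 1,"dx": 0.004,"dy": 0.021,"dz": -0.045,"spin": 0},
  {"claw": 1,"dx": 0.004,"dy": 0.021,"dz": -0.048,"spin": 0},
  {"claw": 1,"dx": 0.004,"dy": 0.022,"dz": -0.051,"spin": 0},
  {"claw": 1,"dx": 0.004,"dy": 0.022,"dz": -0.054,"spin": 0},
])

```text
t: 8.55
tool_pos: [0.5584, 0.1839, 0.2188]
eef_rot: [2.422, 2.001, -0.001]
force: [1.4, 2.9, 4.9]
grip_width: 0.0001
```

Tracking well. The next stretch brings the tip to about z≈0.189.

Request:
send_rows([
  {"claw": 1,"dx": 0,"dy": 0.001,"dz": -0.003,"spin": 0},
  {"claw": 1,"dx": 0,"dy": 0.002,"dz": -0.006,"spin": 0},
  {"claw": 1,"dx": 0,"dy": 0.003,"dz": -0.009,"spin": 0},
  {"claw": 1,"dx": 0.001,"dy": 0.003,"dz": -0.012,"spin": 0},
  {"claw": 1,"dx": 0.001,"dy": 0.004,"dz": -0.015,"spin": 0},
  {"claw": 1,"dx": 0.001,"dy": 0.004,"dz": -0.018,"spin": 0},
  {"claw": 1,"dx": 0.001,"dy": 0.004,"dz": -0.02,"spin": 0},
  {"claw": 1,"dx": 0.001,"dy": 0.004,"dz": -0.022,"spin": 0},
  {"claw": 1,"dx": 0.001,"dy": 0.004,"dz": -0.024,"spin": 0},
  {"claw": 1,"dx": 0.001,"dy": 0.005,"dz": -0.026,"spin": 0},
  {"claw": 1,"dx": 0.001,"dy": 0.005,"dz": -0.028,"spin": 0},
  {"claw": 1,"dx": 0.001,"dy": 0.005,"dz": -0.03,"spin": 0},
])

```text
t: 9.55
tool_pos: [0.5595, 0.1892, 0.1891]
eef_rot: [-2.422, -2.0, -0.0]
force: [0.7, 2.8, 3.9]
grip_width: -0.0001
```

Request:
send_rows([
  {"claw": 1,"dx": 0,"dy": 0,"dz": -0.001,"spin": 0},
  {"claw": 1,"dx": 0,"dy": 0,"dz": -0.002,"spin": 0},
  {"claw": 1,"dx": 0,"dy": 0,"dz": -0.003,"spin": 0},
  {"claw": 1,"dx": 0,"dy": 0,"dz": -0.004,"spin": 0},
  {"claw": 1,"dx": 0,"dy": 0,"dz": -0.005,"spin": 0},
  {"claw": 1,"dx": 0,"dy": 0,"dz": -0.006,"spin": 0},
  {"claw": 1,"dx": 0,"dy": 0,"dz": -0.007,"spin": 0},
  {"claw": 1,"dx": 0,"dy": 0,"dz": -0.008,"spin": 0},
  {"claw": 1,"dx": 0,"dy": 0,"dz": -0.008,"spin": 0},
])

```text
t: 10.3
tool_pos: [0.5594, 0.1888, 0.181]
eef_rot: [2.422, 2.001, -0.001]
force: [-0.0, 2.1, 2.2]
grip_width: 0.0002
```

Request:
send_rows([
  {"claw": 1,"dx": 0,"dy": 0,"dz": -0.001,"spin": 0},
  {"claw": 1,"dx": 0,"dy": 0,"dz": -0.002,"spin": 0},
  {"claw": 1,"dx": 0,"dy": 0,"dz": -0.003,"spin": 0},
])

```text
t: 10.55
tool_pos: [0.5595, 0.189, 0.1782]
eef_rot: [-2.422, -2.001, -0.0]
force: [-0.3, 1.8, 2.8]
grip_width: -0.0002
```

```bash
python3 m.py side pics/c5.png|grep -E "tab|bar"; python3 -c "
from h import *
print(robot.state()['force'])"
```

```text
scene tab 108 [ 0.4992 -0.1301  0.0936] [ 0.481 -0.147  0.085] [ 0.517 -0.113  0.101]
scene bar 231 [0.5814 0.1509 0.1753] [ 0.515 -0.172  0.153] [0.675 0.191 0.246]
side tab 100 [ 0.497  -0.1234  0.0947] [ 0.48  -0.144  0.086] [ 0.518 -0.108  0.102]
side bar 240 [0.5396 0.1923 0.1739] [0.512 0.171 0.156] [0.604 0.204 0.214]
bar dir [-0.38962503  0.91979483  0.04658124]
[0.41356429 1.10499894 1.71155392]
```

View pics/c5.png

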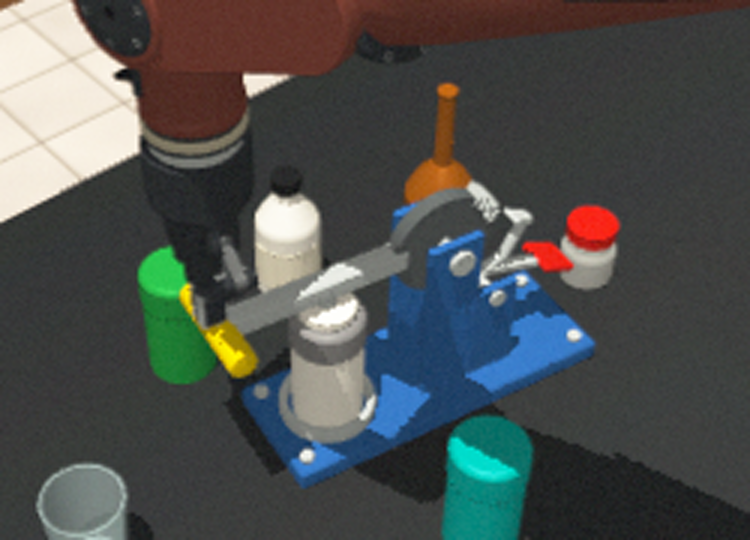

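The pad at (330,310) is almost on the lid. I'll continue by 1 mm steps until the force rises clearly.

Request:
send_rows([
  {"claw": 1,"dx": 0,"dy": 0,"dz": -0.001,"spin": 0},
  {"claw": 1,"dx": 0,"dy": 0,"dz": -0.002,"spin": 0},
  {"claw": 1,"dx": 0,"dy": 0,"dz": -0.002,"spin": 0},
])

```text
t: 10.9
tool_pos: [0.5595, 0.1889, 0.1769]
eef_rot: [2.422, 2.001, -0.001]
force: [-0.7, 1.0, 5.0]
grip_width: -0.0001
```

Request:
send_rows([
  {"claw": 1,"dx": 0,"dy": 0,"dz": -0.001,"spin": 0},
  {"claw": 1,"dx": 0,"dy": 0,"dz": -0.001,"spin": 0},
])

```text
t: 11.07
tool_pos: [0.5596, 0.1889, 0.1769]
eef_rot: [2.422, 2.001, -0.0]
force: [-3.8, 0.2, 9.1]
grip_width: -0.0001
```

The tip has stopped at 0.1769 and the force is building, so the pad is on the lid. I'll push a little firmer, then withdraw straight up.

Request:
send_rows([
  {"claw": 1,"dx": 0,"dy": 0,"dz": -0.001,"spin": 0},
  {"claw": 1,"dx": 0,"dy": 0,"dz": -0.002,"spin": 0},
  {"claw": 1,"dx": 0,"dy": 0,"dz": -0.002,"spin": 0},
  {"claw": 1,"dx": 0,"dy": 0,"dz": -0.002,"spin": 0},
])

```text
t: 11.4
tool_pos: [0.5597, 0.189, 0.1767]
eef_rot: [2.422, 2.001, -0.0]
force: [-5.8, 0.5, 16.4]
grip_width: 0.0002
```

Request:
send_rows([
  {"claw": 1,"dx": 0,"dy": 0,"dz": 0.002,"spin": 0},
  {"claw": 1,"dx": 0,"dy": 0,"dz": 0.005,"spin": 0},
  {"claw": 1,"dx": 0,"dy": 0,"dz": 0.01,"spin": 0},
  {"claw": 1,"dx": 0,"dy": 0,"dz": 0.02,"spin": 0},
  {"claw": 1,"dx": 0,"dy": 0,"dz": 0.04,"spin": 0},
  {"claw": 1,"dx": 0,"dy": 0,"dz": 0.06,"spin": 0},
  {"claw": 1,"dx": 0,"dy": 0,"dz": 0.08,"spin": 0},
  {"claw": 1,"dx": 0,"dy": 0,"dz": 0.1,"spin": 0},
  {"claw": 1,"dx": 0,"dy": 0,"dz": 0.12,"spin": 0},
  {"claw": 1,"dx": 0,"dy": 0,"dz": 0.14,"spin": 0},
  {"claw": 1,"dx": 0,"dy": 0,"dz": 0.15,"spin": 0},
  {"claw": 1,"dx": 0,"dy": 0,"dz": 0.15,"spin": 0},
])

```text
t: 12.4
tool_pos: [0.561, 0.1891, 0.3269]
eef_rot: [2.42, 1.999, 0.008]
force: [0.7, -0.0, 0.1]
grip_width: -0.0001
```

```bash
python3 m.py side pics/c6.png|grep -E "tab|bar"
```

```text
scene tab 108 [ 0.4994 -0.1301  0.0938] [ 0.481 -0.147  0.086] [ 0.516 -0.113  0.101]
scene bar 270 [0.5714 0.164  0.1722] [ 0.512 -0.172  0.153] [0.675 0.198 0.18 ]
side tab 103 [ 0.4973 -0.1236  0.0943] [ 0.48  -0.143  0.084] [ 0.52  -0.108  0.102]
side bar 354 [0.552  0.1888 0.1733] [0.513 0.168 0.157] [0.604 0.204 0.181]
bar dir [ 0.44278837 -0.89572145 -0.0402684 ]
```

View pics/c6.png

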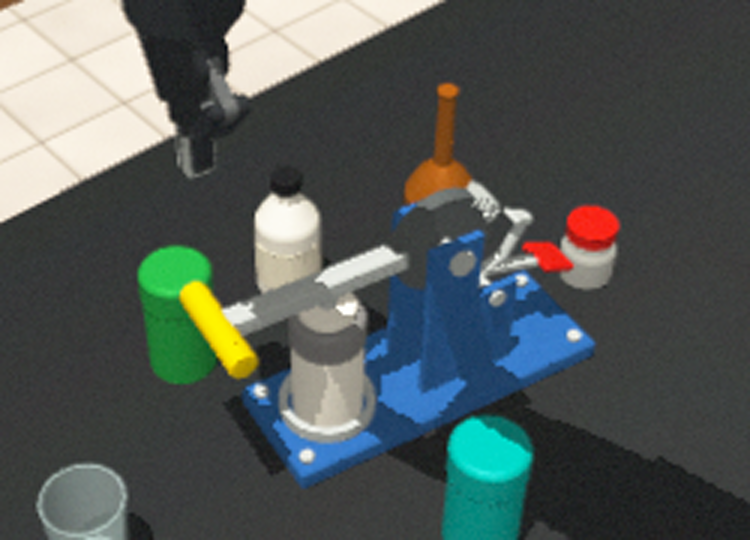

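The arm is level with the pad on the lid, the pawl tab is still down, the vessel is upright in its seat, and the bystanders haven't moved. Handing in.

```bash
python3 -c "
from rig import robot
print(robot.sign_off(), robot.state()['t'])"
```

```text
the job is handed in; nothing more can be done
the job is handed in; nothing more can be done
```

The vessel is closed, and I handed the job in at about 12.5 s on the robot clock, well inside the 48 s limit. I pressed the red tab until the pawl snapped free. I then pushed the grip bar slowly down its arc until the pad sat on the lid, and withdrew straight up.

**Pawl:** the tab's top sank from about 120 mm to about 94 mm, which is its stop. It was still there after I moved away, and again after the arm was down.

**Press arm:** the fingertip stopped at 176.7 mm, against 177 mm expected for the top of the bar with the arm level. The upward force then rose to about 16 N, which fits the pad being on the lid.

**Surroundings:** the last picture shows the vessel upright in its seat and the robot clear of everything. The flask, reagent bottle, jar, beaker and look-alikes look unmoved by eye; I did not measure their positions.

**Check that disagreed:** depth readings of the bar scattered by a few mm (highest point 181 mm), so for the level position I relied on the fingertip height and the force instead.

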